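Lock the lens, then tug, free and hold open the cover of the inspection box

TASK

Turn the lock collar round the lens on the inspection box's cover until its pointer ear stands at the raised bar on the cover, so that the lens cannot drop out when the cover is tipped. Then, before touching the thumb catch on the front, tug the cover up by its upright grip to learn whether it is caught, without wrenching it; if it is, slide the thumb catch all the way towards the end of the box away from the grip, and lift again. Finish holding the cover about 45 degrees open by its grip - the program ends with the gripper still holding it - and leave the loose things round the box where they lie.

Things in the scene. Friction and masses are not known exactly. Their poses are not given: they have to be found in the camera images.
- case: The inspection box, grey metal, open-topped under its cover: 130 mm deep (x), 170 mm wide (y), 70 mm high, fixed to the desk. Origin: centre of its underside on the desk; x points to the hinge side, away from the robot, y to its left, z up. The flat aluminium cover lies on top, 6 mm thick, its top 76 mm above the desk.
- cover_hinge (a point): Midpoint of the cover's hinge line, at case (65, 0, 70) mm; the hinge line runs along the case's y.
- cover (a joint): Cover angle, rad: 0 shut, grows as the front (grip side) rises; stop at 1.4. 3 to 4 N at the grip lift and hold it; let go, it falls shut. A hidden tongue may or may not catch it, which cannot be seen: if caught, it lifts by only 0.03 rad (3.5 mm at the grip) and stops dead (a pull of 10 to 15 N shows it; over 60 N on the tongue is wrenching); if not, it just lifts.
- grip_foot (a point): Foot of the black upright grip (the solid named cover_c2) fixed on the cover near its front right corner: 12 mm (x) by 16 mm (y) by 36 mm tall above the cover; this point is the centre of its foot on the cover's top; with the cover shut its foot is at case (-53, -55, 76) mm. Pinched along y, it can pivot between the fingers while the cover swings.
- grip_point (a point): Point in the grip 24 mm above its foot (12 mm below its top), where to pinch it; 118 mm before and 30 mm above the hinge line while the cover is shut.
- collar (a joint): Turn of the lock collar, rad, 0 to 1.55; grows anticlockwise seen from above. The pointer ear stands exactly at the locked mark at 1.25. It stays where it is left (friction 0.08 N m).
- collar_grip (a point): Point on the collar's axis, 22 mm above the cover's top, at the height to grip; at case (18, 0, 98) mm while shut. The collar is a dark knurled steel ring, 50 mm across, from 2 to 28 mm above the cover's top, captive round the black lens barrel (39 mm across, top 34 mm above the cover).
- ear_tip (a point): Tip of the pointer ear on the collar's foot: 39 mm from the collar's axis; the ear is 7 mm wide, 9 mm tall, stands 14 mm out of the collar, 2 to 11 mm above the cover.
- locked_mark (a point): The locked mark: a raised black bar 16 mm long, 5 mm wide, 3 mm high on the cover, running radially from the collar to the front (centre 50 mm before the collar's axis, along the case's -x).
- catch (a joint): Thumb catch travel, m: 0 at rest, 0.016 all the way towards the case's own +y (left, away from the grip). It stays where it is left (friction 2 N) and always starts at rest. A travel of 0.013 or more draws the hidden tongue clear; the tongue stays clear then.
- catch_point (a point): Point in the thumb catch's upright steel tab, 8 mm below its top. The tab is 10 mm (x) by 12 mm (y), stands clear 14 mm in front of the case's front wall, from 46 to 92 mm above the desk; at rest the point is at case (-84, 50, 84) mm.
- tape_roll: Bystander, loose beside the box, to be left alone: roll of tape lying flat, 62 mm across, 15 mm high. Origin at the centre of its underside.
- loupe: Bystander, loose beside the box, to be left alone: black eye loupe standing on its wide end, 37 mm across, 34 mm high. Origin at the centre of its underside.
- eraser: Bystander, loose beside the box, to be left alone: eraser in a paper sleeve, 23x48x13 mm. Origin at the centre of its underside.
- driver0: Bystander, loose beside the box, to be left alone: small screwdriver lying on the desk, 130 mm long, 8 mm thick. Origin at the centre of its underside.

How it is judged:
By the outcome, as a careful person would: the job done as asked, in the order asked, and still so for the second after the job is handed in, while the arm keeps its last pose, push and grip.
It also fails if it takes over 72 s, if anything falls off the work surface, if the arm or the gripper's body presses on something with over 40 N, if the wrist force passes 120 N, or if a joint passes its speed limit or range.

ROBOT

A 6-joint arm with a two-finger parallel gripper is mounted at the origin on a cart in front of the work surface, level with it; the furniture and walls round the work are solid. World frame = base frame: x ahead of the robot, y to its left, z up, the work surface at z = 0. Lengths are in mm, angles in rad, forces in N, time in s.
With the tool pointing down it reaches from about 300 to 775 mm from the base axis. Payload 14.6 kg.
Tool frame: the origin (TCP) lies on the centre line of the jaws, within the pads' length; the fingertips stand 8 mm ahead of it and the grasp point (between the pads) lies 11 mm behind it; z points along the fingers, y is the line along which they close (so a half turn about z gives the same grasp; the last joint's range is limited). The gripper opens to 85 mm and grips with 20 to 120 N. Pads are 22 mm wide; open, the fingers measure 114 mm over their backs; the gripper's body (76 mm by 85 mm) begins 54 mm behind the grasp point. The pads swing forward as they close: fully open they stand 13 mm farther back than shut.
Start: joints at [-1.32, 0.3, 1.521, -0, 1.321, -0.067], TCP at [171.856, -522.451, 239.281] pointing down, gripper open.
Joint ranges: [-3.03, 3.03], [-0.79, 2.21], [0.23, 2.52], [-1.04, 4.18], [0, 3.07], [-2.55, 2.55]. Speed limits (rad/s): [2.22, 2.22, 2.57, 3.14, 3.14, 3.14].

INTERFACE

Orientations are given as a rotation vector (axis times angle).
In Python, from workcell import robot gives the robot as it stands.
- The arm moves only by the tool drive_tool, never from a script. Its argument "motion" is a list that holds one entry, the list of rows, each a list of 7 numbers: the shift along the tool's x, y, z in units of 60 mm (1.0 is 60 mm), then the turn, a rotation vector about the tool's x, y, z in units of 10 degrees (1.0 is 10 degrees), then the finger opening in mm, from 0 to 85.4. A call has 1 to 20 rows; each row is the pose to reach, as a shift and turn from the pose commanded when the call began, along the tool's axes at that moment; what a row does not reach only later rows make up. A row lasts 1/8 s, in which the tool goes at most 62.5 mm and 10.7 degrees, less where a joint would pass 70% of its speed; a pose out of reach is approached as far as the arm can. A call with a gripper value outside its range is refused whole. The fingers move at their own pace and stop on an object; "newtons" is the grip in N (left out, the last holds). Time passes only in rows, so rows that repeat a pose let the fingers close. It gives the time, the measured TCP pose, the force, the opening and the grip force at its end, in the units of the state.
- robot.get_obs(): the state, without advancing time (a new reading comes with each control period).
- robot.read_camera(name): name is "scene" or "top"; returns a dict with "img" (480x640x3 uint8, red, green, blue), "fx", "fy", "cx", "cy" (pixels), "origin" and "orientation" of the camera in the world. Camera axes: x right, y up, looking along -z (the intrinsics and any distortion apply to the point x, -y, -z); pixel columns grow to the right and rows downward; lengths in mm; the calibration is good to about 2 mm. A picture is of the moment at which its call begins. There is no depth.
- robot.job_done(): hands the job in; it is judged then, once.
Trained networks look in the newest picture that a camera, given by its name, has taken for a name from the list of things; names that differ only in an ending like _2 or _b are one class to them, and where a whole thing is asked for, a point or a joint stands for the part that bears it (a point fixed in the world has none). Each returns a list of dicts, best first, with "conf" (0 to 1); they miss things now and then, are a little off and sometimes report something else, mostly with a low value. They report only what shows in the picture. A call takes as long as a camera call.
- robot.boxes_of(camera, query): "bbox" ([left, top, right, bottom] as shares, 0 to 1, of the picture: columns of its width, rows of its height, round what is visible of it).
- robot.trace(camera, query): "mask" (480x640 bool, what is visible of it) and "bbox" ([left, top, right, bottom] as shares, 0 to 1, of the picture: columns of its width, rows of its height, round what is visible of it).
The state is a dict: "time_s": time; "joint_positions": joint angles; "joint_vel": joint speeds; "tau": joint torques, N m; "eef_pos": TCP position; "eef_rot": TCP orientation; "force": force on the tool from outside, world axes, zero at the start; "ft_torque": the same for the moment, N m; "grip_width": opening from 0.0 (shut) to 1.0 (fully open); "grasp_force": force on a finger pad.
Only numpy, scipy, OpenCV 4.12 (cv2) and the standard library are available. Lean on these libraries where they do the work, as an engineer would, in place of code of your own. Each camera call takes 0.05 s, during which the arm holds its last target. There are 200 camera calls.

## Working session

There is one attempt and no reset: what is moved stays moved. The work goes in short steps, Python scripts to look and compute and a tool call to move; the robot and the scene stay as the last step left them, time stands still between calls to the robot, and variables do not carry over. Pictures are saved under pics/ and viewed, at most 10 in all, crops included, and the job is handed in when it is done.

Besides the shell and the picture viewer there is one more tool, called in YAML: its name, and indented under it one key for each argument. drive_tool: Moves the arm, as the interface text tells. Its arguments: {"type":"object","properties":{"motion":{"type":"array","items":{"type":"array","items":{"type":"array","items":{"type":"number"}}}},"newtons":{"type":"number"}},"required":["motion"]}

```bash
ls; mkdir -p pics; python3 - <<'E'
from workcell import robot
import cv2
o=robot.get_obs();print({k:(v if not hasattr(v,'round') else v) for k,v in o.items()})
for n in("scene","top"):
    c=robot.read_camera(n);cv2.imwrite(f"pics/{n}0.png",c["img"][:,:,::-1])
    print(n,{k:v for k,v in c.items() if k!="img"})
    for q in("case","cover","grip_foot","collar","ear_tip","locked_mark","catch","tape_roll","loupe","eraser","driver0"):
        print(q,[([round(a*s) for a,s in zip(b["bbox"],(640,480,640,480))],round(b["conf"],2)) for b in robot.boxes_of(n,q)][:2])
E
```

```text
pics
{'time_s': 0.0, 'joint_positions': array([-1.31957339e+00,  3.00464195e-01,  1.52156473e+00,  3.09589627e-06,
        1.32068546e+00, -6.65909223e-02]), 'joint_vel': array([ 1.13444558e-04, -6.60343781e-04, -8.76730248e-04, -8.83625305e-05,
       -1.24192370e-03, -1.45120168e-03]), 'tau': array([ 4.62301730e-03, -5.43481493e+01, -3.61782002e+01,  1.25058718e-04,
        4.14727794e-03,  5.84129225e-06]), 'eef_pos': array([ 171.81908901, -522.24752058,  238.7320108 ]), 'eef_rot': array([-3.10090826e+00, -4.96944510e-01,  1.57683860e-04]), 'force': array([-0.99329084, -0.32251011,  0.00929029]), 'ft_torque': array([-0.03866402, -0.0317682 , -0.0029152 ]), 'grasp_force': 0.0, 'grip_width': 1.003503093694608}
scene {'fx': 557.8940235376556, 'fy': 557.8940235376556, 'cx': 313.37143568649674, 'cy': 245.77241092615557, 'origin': array([ -1.27724453, 625.23098913, 498.50237859]), 'orientation': array([ 0.52408608, -1.21628094, -2.10667763])}
case [([235, 219, 363, 334], 0.87)]
cover [([238, 222, 361, 294], 0.57)]
grip_foot [([237, 221, 364, 296], 0.78), ([233, 223, 362, 334], 0.15)]
co
[... 443 characters left out ...]
4879019, 'cy': 241.7592953576359, 'origin': array([439.93066417,  84.11520284, 935.32505229]), 'orientation': array([ 0.09403172, -0.04861963, -1.57967321])}
case [([262, 194, 367, 291], 0.59)]
cover [([264, 197, 367, 279], 0.87), ([297, 213, 322, 245], 0.43)]
grip_foot [([265, 194, 366, 283], 0.75)]
collar [([297, 214, 326, 243], 0.83), ([264, 191, 362, 287], 0.27)]
ear_tip [([302, 212, 326, 244], 0.85)]
locked_mark [([268, 196, 365, 282], 0.71)]
catch [([354, 192, 384, 225], 0.6), ([297, 277, 309, 289], 0.5)]
tape_roll [([355, 193, 382, 225], 0.77), ([300, 213, 324, 246], 0.69)]
loupe [([243, 232, 262, 246], 0.73)]
eraser [([355, 192, 382, 224], 0.47)]
driver0 [([305, 292, 338, 310], 0.7)]
```

```bash
python3 - <<'E'
import cv2
a=cv2.imread("pics/top0.png")[170:330,225:405];cv2.imwrite("pics/topc.png",cv2.resize(a,None,fx=4,fy=3.7,interpolation=2) if 0 else cv2.resize(a,None,fx=3.7,fy=3.7,interpolation=2))
a=cv2.imread("pics/scene0.png")[200:360,205:395];cv2.imwrite("pics/scenec.png",cv2.resize(a,None,fx=3.7,fy=3.7,interpolation=2))
E
```

```text
(no output)
```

View pics/topc.png

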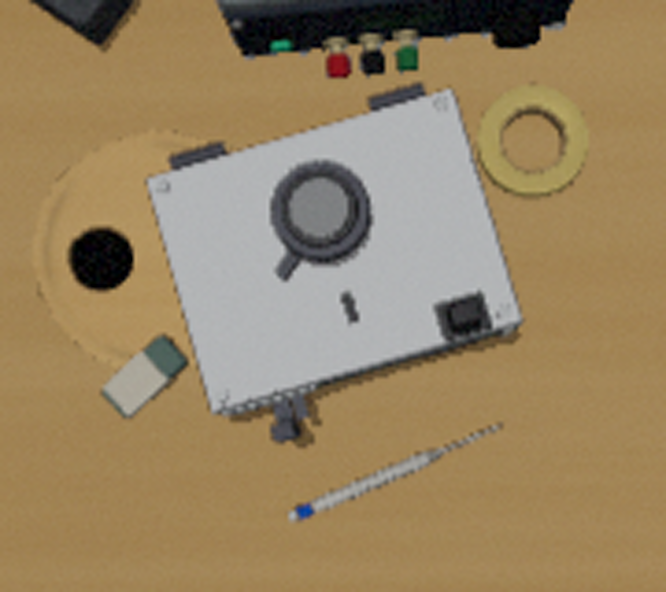

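View pics/scenec.png

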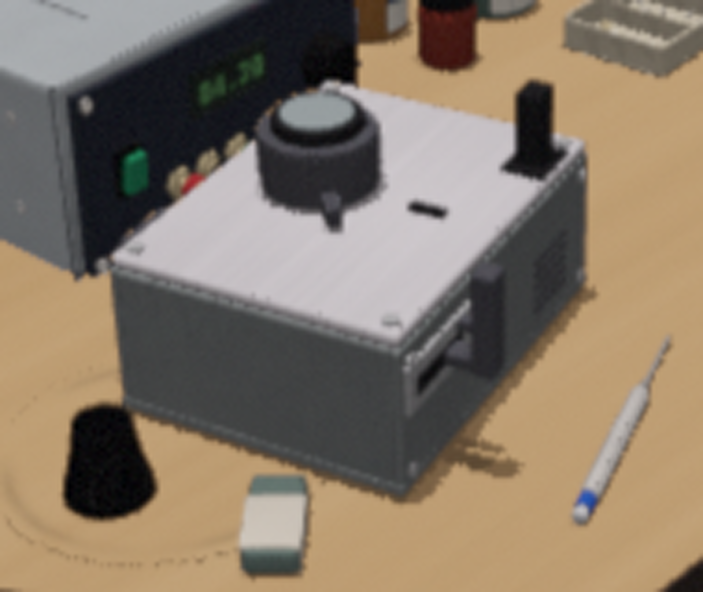

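The top crop shows the box yawed about 16° left. The collar centre is at crop (320,210), the ear points left-front at (287,268), and the mark is at (350,307). The grip is at (465,317) and the catch at (288,425). The scene crop agrees: the catch tab top is at (488,268) and the grip top at (535,88). Next I'll triangulate and fit the case pose.

```bash
cat > h.py <<'E'
import numpy as np
from scipy.spatial.transform import Rotation as R
from scipy.optimize import least_squares
CAM={'scene':(557.894,313.371,245.772,[-1.277,625.231,498.502],[0.52408608,-1.21628094,-2.10667763]),
'top':(448.776,322.626,241.759,[439.931,84.115,935.325],[0.09403172,-0.04861963,-1.57967321])}
def proj(n,P):
    f,cx,cy,o,r=CAM[n];q=R.from_rotvec(r).inv().apply(np.atleast_2d(P)-o)
    return np.c_[cx+f*q[:,0]/-q[:,2],cy-f*q[:,1]/-q[:,2]]
def tri(us,ut):
    s=least_squares(lambda p:np.r_[proj('scene',p)[0]-us,proj('top',p)[0]-ut],[450,60,70]);return s.x,np.abs(s.fun).max()
E
python3 - <<'E'
from h import *
t=lambda x,y:np.array([x/3.7+225,y/3.7+170]); s=lambda x,y:np.array([x/3.7+205,y/3.7+200])
pts={'BL':((-0+65,85,76),s(113,262),t(148,180)),'FL':((-65,85,76),s(402,338),t(212,410)),'FR':((-65,-85,76),s(584,150),t(521,323)),'BR':((65,-85,76),s(345,84),t(452,90)),
'mark':((-32,0,79),s(428,209),t(350,307)),'griptop':((-53,-55,112),s(535,88),t(466,316)),'catchtop':((-84,50,92),s(488,268),t(287,424)),'lens':((18,0,110),s(320,114),t(320,209)),}
for k,(c,a,b) in pts.items(): print(k,np.round(tri(a,b)[0],1),round(tri(a,b)[1],2))
C=np.array([v[0] for v in pts.values()],float)
def W(p):return R.from_euler('z',p[2]).apply(C)+[p[0],p[1],p[3]]
S=np.array([v[1] for v in pts.values()]);T=np.array([v[2] for v in pts.values()])
r=least_squares(lambda p:np.r_[proj('scene',W(p))-S,proj('top',W(p))-T].ravel(),[450,90,0.26,0],loss='soft_l1');print(r.x);print(np.round(r.fun.reshape(-1,2),1).tolist())
p=r.x
ear,e=tri(s(334,215),t(287,268));print('ear',ear,e)
inv=R.from_euler('z',-p[2]).apply(ear-[p[0],p[1],0]);d=inv-[18,0,0];print(inv,'radius',np.hypot(*d[:2]),'angle from -x (deg cw neg)',np.degrees(np.arctan2(-d[1],-d[0])))
E
```

```text
BL [565.3 220.9  72.3] 0.15
FL [443.  185.6  75. ] 0.57
FR [488.3  26.4  71. ] 0.34
BR [607.5  57.4  74. ] 1.76
mark [496.6 114.6  77.1] 0.02
griptop [490.   56.5 111.6] 0.47
catchtop [436.  146.1  89.6] 0.31
lens [543.8 127.9 108.8] 0.11
[ 5.27127164e+02  1.22726296e+02  2.74409145e-01 -2.16186963e+00]
[[-1.2, -0.8], [-0.5, 1.5], [2.0, -2.1], [-4.4, -0.8], [0.4, 0.1], [0.4, 0.6], [0.5, 1.3], [-0.2, 0.4], [-0.9, -0.9], [-0.1, 1.3], [1.5, -0.0], [0.8, -1.2], [0.3, 0.2], [0.2, -0.9], [-0.8, 2.1], [0.3, -0.2]]
ear [517.08245512 147.03507436  80.46455525] 0.06164260401357069
[-3.08174099 26.1211743  80.46455525] radius 33.56717965568071 angle from -x (deg cw neg) -51.09387565237204
```

```bash
cat >> h.py <<'E'
def tgt(pos,yaw,tilt=0):
    """tool down with closing line at world angle yaw (deg); tilt deg about case +y axis (hinge)"""
    y=np.array([np.cos(np.radians(yaw)),np.sin(np.radians(yaw)),0]);z=np.array([0,0,-1.]);M=np.c_[np.cross(y,z),y,z]
    return np.array(pos,float),R.from_rotvec(np.radians(tilt)*y)*R.from_matrix(M)
def rel(p0,R0,T):
    p,Q=T;R0=R.from_rotvec(R0)
    return np.round(np.r_[R0.inv().apply(p-np.array(p0))/60,np.degrees((R0.inv()*Q).as_rotvec())/10],3).tolist()
X0,Y0,PSI=527.0,122.8,0.274
def case(x,y,z):return R.from_euler('z',PSI).apply([x,y,z])+[X0,Y0,0]
E
python3 - <<'E'
from h import *
from workcell import robot
o=robot.get_obs();c=case(18,0,180);print(c,rel(o['eef_pos'],o['eef_rot'],tgt(c,54.7)))
E
```

```text
[544.32853274 127.67051877 180.        ] [9.282, -8.353, 0.988, 0.0, -0.0, -12.649]
```

drive_tool:
  motion:
    - [[9.28, -8.35, 0, 0, 0, -12.65, 85], [9.28, -8.35, 0, 0, 0, -12.65, 85], [9.28, -8.35, 0, 0, 0, -12.65, 85], [9.28, -8.35, 0, 0, 0, -12.65, 85], [9.28, -8.35, 0, 0, 0, -12.65, 85], [9.28, -8.35, 0, 0, 0, -12.65, 85], [9.28, -8.35, 0, 0, 0, -12.65, 85], [9.28, -8.35, 0, 0, 0, -12.65, 85], [9.28, -8.35, 0, 0, 0, -12.65, 85], [9.28, -8.35, 0, 0, 0, -12.65, 85], [9.28, -8.35, 0, 0, 0, -12.65, 85], [9.28, -8.35, 0, 0, 0, -12.65, 85], [9.28, -8.35, 0, 0, 0, -12.65, 85], [9.28, -8.35, 0, 0, 0, -12.65, 85], [9.28, -8.35, 0, 0, 0, -12.65, 85], [9.28, -8.35, 0, 0, 0, -12.65, 85], [9.28, -8.35, 0, 0, 0, -12.65, 85], [9.28, -8.35, 0, 0, 0, -12.65, 85]]
  newtons: 30

```text
time_s: 3.45
eef_pos: [544.2, 127.2, 239.4]
eef_rot: [0.953, 2.993, 0.0]
force: [-0.0, 0.8, 0.1]
grip_width: 0.995
grasp_force: 0.0
```

drive_tool:
  motion:
    - [[0, 0, 0.8, 0, 0, 0, 85], [0, 0, 1.5, 0, 0, 0, 85], [0, 0, 1.9, 0, 0, 0, 85], [0, 0, 2.2, 0, 0, 0, 85], [0, 0, 2.4, 0, 0, 0, 85], [0, 0, 2.5, 0, 0, 0, 85], [0, 0, 2.5, 0, 0, 0, 85]]

```text
time_s: 4.32
eef_pos: [544.4, 127.5, 89.5]
eef_rot: [0.952, 2.994, 0.0]
force: [1.0, -0.7, -0.2]
grip_width: 0.99
grasp_force: 0.0
```

```bash
python3 - <<'E'
from workcell import robot
import cv2,numpy as np
o=robot.get_obs();print(o['force'],o['eef_pos'])
a=robot.read_camera("top")["img"][170:330,225:405,::-1];b=robot.read_camera("scene")["img"][190:350,205:385,::-1]
cv2.imwrite("pics/p2.png",cv2.resize(np.hstack([a,b]),None,fx=2.2,fy=2.2,interpolation=2))
E
```

```text
[ 1.01783045 -0.6874737  -0.16604987] [544.35656644 127.47428008  89.48699364]
```

View pics/p2.png

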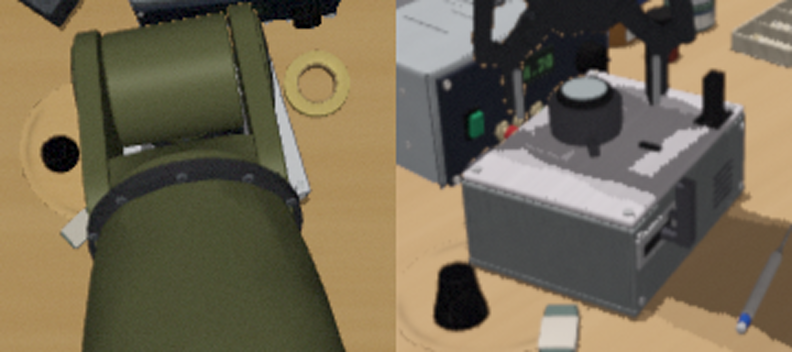

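The fingers straddle the collar (scene half, collar at about (587,110)), with the ear pointing towards the camera between them. I'll close next.

drive_tool:
  motion:
    - [[0, 0, 0, 0, 0, 0, 46], [0, 0, 0, 0, 0, 0, 46], [0, 0, 0, 0, 0, 0, 46], [0, 0, 0, 0, 0, 0, 46], [0, 0, 0, 0, 0, 0, 46], [0, 0, 0, 0, 0, 0, 46]]
  newtons: 30

```text
time_s: 5.18
eef_pos: [545.3, 128.6, 90.5]
eef_rot: [0.951, 2.991, 0.005]
force: [3.8, 8.3, 4.1]
grip_width: 0.576
grasp_force: 32.3
```

drive_tool:
  motion:
    - [[0, 0.025, 0, 0, 0, 0, 46], [0, 0.025, 0, 0, 0, -0.6, 46], [0, 0.025, 0, 0, 0, -1.2, 46], [0, 0.025, 0, 0, 0, -1.8, 46], [0, 0.025, 0, 0, 0, -2.4, 46], [0, 0.025, 0, 0, 0, -3.0, 46], [0, 0.025, 0, 0, 0, -3.6, 46], [0, 0.025, 0, 0, 0, -4.2, 46], [0, 0.025, 0, 0, 0, -4.7, 46], [0, 0.025, 0, 0, 0, -5.1, 46], [0, 0.025, 0, 0, 0, -5.1, 46], [0, 0.025, 0, 0, 0, -5.1, 46]]

```text
time_s: 6.68
eef_pos: [545.5, 129.6, 90.4]
eef_rot: [-0.43, 3.11, 0.002]
force: [-2.5, 6.4, 8.3]
grip_width: 0.572
grasp_force: 32.6
```

```bash
python3 - <<'E'
from workcell import robot
import cv2,numpy as np
o=robot.get_obs();print(o['force'],o['ft_torque'])
b=robot.read_camera("scene")["img"][210:300,225:375,::-1]
cv2.imwrite("pics/p3.png",cv2.resize(b,None,fx=5,fy=5,interpolation=2))
E
```

```text
[-2.53757438  6.35805824  8.30694457] [1.03118669 0.41470282 0.07952469]
```

View pics/p3.png

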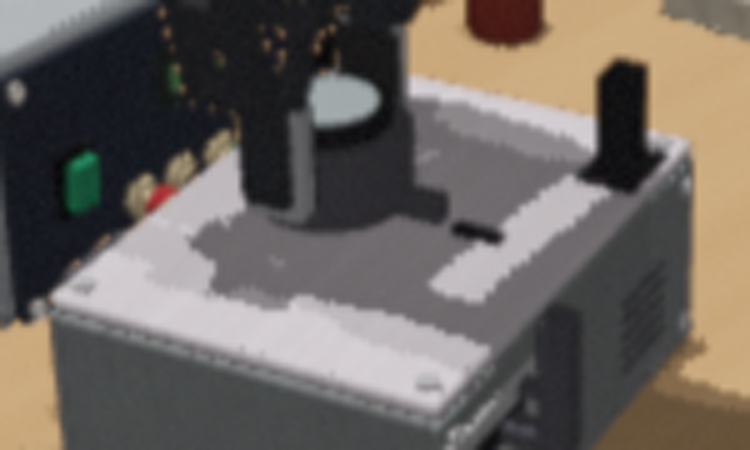

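The ear sits almost in line with the mark: tip at crop (430,205), bar at (478,232). I'll overlay a predicted ear at several angles to check.

```bash
python3 - <<'E'
from h import *
import cv2
b=cv2.imread("pics/p3.png");out=[]
# register: shift prediction so mark bar centre agrees
mk=(proj('scene',case(-32,0,79))[0]-[225,210])*5; sh=np.array([478,232])-mk-0; print(mk,sh)
for a in(-6,0,6):
    im=b.copy()
    th=np.radians(a); 
    def bx(x0,x1,w,z0,z1,th):
        for z in(z0,z1):
            q=np.array([[x0,-w],[x1,-w],[x1,w],[x0,w]])
            # direction -x rotated by th
            c,s=np.cos(th),np.sin(th)
            P=[case(18-(u*c-v*s),-(u*s+v*c),z) for u,v in q]
            pts=((proj('scene',np.array(P))-[225,210])*5+sh).astype(int)
            cv2.polylines(im,[pts],True,(0,255,255) if z==z1 else (0,0,255),1)
    bx(25,39,3.5,78,87,th);bx(42,58,2.5,76,79,0)
    out.append(cv2.resize(im[140:290,360:550],None,fx=1.4,fy=1.4))
cv2.imwrite("pics/p4.png",np.hstack(out))
E
```

```text
[480.5343977  226.95619335] [-2.5343977   5.04380665]
```

View pics/p4.png

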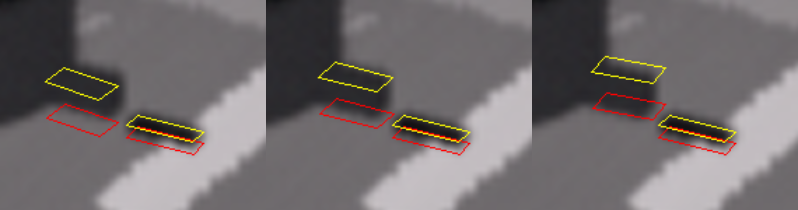

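drive_tool:
  motion:
    - [[0, 0, 0, 0, 0, 0, 85], [0, 0, 0, 0, 0, 0, 85], [0, 0, 0, 0, 0, 0, 85], [0, 0, 0, 0, 0, 0, 85], [0, 0, -0.8, 0, 0, 0, 85], [0, 0, -1.6, 0, 0, 0, 85], [0, 0, -2.2, 0, 0, 0, 85], [0, -1, -2.2, 0, 0, 0, 85], [0, -2, -2.2, 0, 0, 0, 85], [0, -3, -2.2, 0, 0, 0, 85], [0, -4, -2.2, 0, 0, 0, 85], [0, -4.5, -2.2, 0, 0, 0, 85], [0, -4.5, -2.2, 0, 0, 0, 85]]

```text
time_s: 8.35
eef_pos: [618.2, -133.3, 220.7]
eef_rot: [0.425, -3.112, -0.0]
force: [-0.3, 1.2, 0.3]
grip_width: 0.994
grasp_force: 0.0
```

```bash
python3 - <<'E'
from workcell import robot
import cv2,numpy as np
# average several frames to beat noise
f=lambda n:np.mean([robot.read_camera(n)["img"].astype(float) for _ in range(3)],0)[:,:,::-1]
t=f("top");s=f("scene")
cv2.imwrite("pics/t5.png",t);cv2.imwrite("pics/s5.png",s)
A=cv2.resize(t[205:265,280:340],(480,480),interpolation=cv2.INTER_CUBIC)
B=cv2.resize(s[222:272,265:335],(320*7//5-128,320-0),interpolation=cv2.INTER_CUBIC)
B=cv2.copyMakeBorder(B,0,160,0,0,cv2.BORDER_CONSTANT)
cv2.imwrite("pics/p5.png",np.clip(np.hstack([A,B])*1.3,0,255))
E
```

```text
[ WARN:0@6.383] global loadsave.cpp:1063 imwrite_ Unsupported depth image for selected encoder is fallbacked to CV_8U.
```

View pics/p5.png

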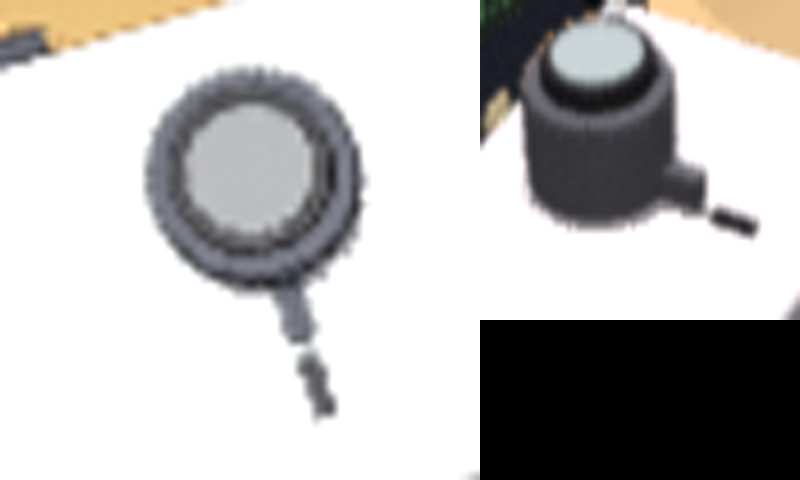

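```bash
python3 - <<'E'
from h import *
import cv2
im=cv2.imread("pics/t5.png",0).astype(float);W=200.
sub=im[240:260,308:326];bg=np.median(sub);D=np.clip(bg-15-sub,0,None)
for r in range(20):
    d=D[r]; 
    if d.sum()>10: print(240+r, round((d*np.arange(308,326)).sum()/d.sum()+.0,2), round(d.sum()))
print(bg)
def line(a,z,u):
    c,s=np.cos(np.radians(a)),np.sin(np.radians(a));return proj('top',np.array([case(18-k*c,-k*s,z) for k in u]))
print('mark z79',line(0,79,[42,46,50,54,58]).round(2).tolist())
for a in(-6,0,6):print(a,line(a,87,[27,31,35,39]).round(2).tolist(), line(a,78,[39]).round(2).tolist())
E
```

```text
240 312.88 1348
241 313.66 694
242 315.81 376
243 316.23 334
244 316.58 321
245 316.81 375
246 316.92 351
247 316.99 258
248 318.28 36
249 318.14 155
250 318.29 293
251 318.57 375
252 319.04 272
253 319.09 270
254 319.54 304
255 320.07 291
256 320.09 257
257 319.13 30
199.0
mark z79 [[318.62, 249.12], [319.21, 251.12], [319.79, 253.12], [320.37, 255.13], [320.95, 257.13]]
-6 [[314.82, 241.59], [315.19, 243.66], [315.56, 245.72], [315.93, 247.79]] [[316.14, 248.15]]
0 [[316.27, 241.25], [316.85, 243.26], [317.44, 245.28], [318.02, 247.29]] [[318.21, 247.66]]
6 [[317.67, 240.76], [318.47, 242.7], [319.26, 244.64], [320.05, 246.58]] [[320.22, 246.96]]
```

The ear lines up with the mark to within about 1° (top view). Next is the grip.

```bash
python3 - <<'E'
from h import *
from workcell import robot
o=robot.get_obs()
for z in(170,90):
    c=case(-53,-55,z)+[.7,1.2,0];print(c,rel(o['eef_pos'],o['eef_rot'],tgt(c,105.7)))
E
```

```text
[491.55923873  56.71073358 170.        ] [1.184, 3.573, 0.858, -0.0, 0.001, 0.008]
[491.55923873  56.71073358  90.        ] [1.184, 3.573, 2.191, -0.0, 0.001, 0.008]
```

drive_tool:
  motion:
    - [[1.18, 1.0, 0, 0, 0, 0, 50], [1.18, 2.0, 0, 0, 0, 0, 50], [1.18, 3.0, 0, 0, 0, 0, 50], [1.18, 3.57, 0.4, 0, 0, 0, 50], [1.18, 3.57, 0.9, 0, 0, 0, 50], [1.18, 3.57, 1.4, 0, 0, 0, 50], [1.18, 3.57, 1.8, 0, 0, 0, 50], [1.18, 3.57, 2.1, 0, 0, 0, 50], [1.18, 3.57, 2.19, 0, 0, 0, 50], [1.18, 3.57, 2.19, 0, 0, 0, 50]]

```text
time_s: 9.9
eef_pos: [492.1, 56.0, 90.2]
eef_rot: [-0.43, 3.112, -0.0]
force: [0.2, -0.1, -0.2]
grip_width: 0.584
grasp_force: 0.0
```

drive_tool:
  motion:
    - [[0, 0, 0, 0, 0, 0, 10], [0, 0, 0, 0, 0, 0, 10], [0, 0, 0, 0, 0, 0, 10], [0, 0, 0, 0, 0, 0, 10], [0, 0, 0, 0, 0, 0, 10], [0, 0, 0, 0, 0, 0, 10]]
  newtons: 40

```text
time_s: 10.65
eef_pos: [492.0, 57.2, 90.7]
eef_rot: [-0.43, 3.111, 0.003]
force: [-5.3, 13.1, 7.3]
grip_width: 0.177
grasp_force: 42.7
```

drive_tool:
  motion:
    - [[0, 0.02, -0.02, 0, 0, 0, 10], [0, 0.02, -0.04, 0, 0, 0, 10], [0, 0.02, -0.06, 0, 0, 0, 10], [0, 0.02, -0.08, 0, 0, 0, 10], [0, 0.02, -0.08, 0, 0, 0, 10]]

```text
time_s: 11.28
eef_pos: [492.5, 57.5, 94.8]
eef_rot: [-0.429, 3.11, 0.001]
force: [10.2, 8.4, -10.7]
grip_width: 0.177
grasp_force: 40.6
```

drive_tool:
  motion:
    - [[-0.015, 0, -0.01, 0, 0, 0, 10], [-0.015, 0, -0.02, 0, 0, 0, 10], [-0.015, 0, -0.02, 0, 0, 0, 10]]

```text
time_s: 11.65
eef_pos: [492.8, 57.6, 95.7]
eef_rot: [-0.429, 3.112, 0.001]
force: [6.0, 6.2, -8.7]
grip_width: 0.182
grasp_force: 40.8
```

drive_tool:
  motion:
    - [[-0.008, 0, -0.01, 0, 0, 0, 10], [-0.01, 0, -0.02, 0, 0, 0, 10], [-0.012, 0, -0.03, 0, 0, 0, 10], [-0.012, 0, -0.03, 0, 0, 0, 10]]

```text
time_s: 12.15
eef_pos: [493.2, 57.7, 97.4]
eef_rot: [0.429, -3.112, -0.001]
force: [5.3, 5.3, -8.9]
grip_width: 0.173
grasp_force: 40.7
```

drive_tool:
  motion:
    - [[-0.008, 0, -0.02, 0, 0, 0, 10], [-0.015, 0, -0.05, 0, 0, 0, 10], [-0.025, 0, -0.08, 0, 0, 0, 10], [-0.033, 0, -0.11, 0, 0, 0, 10], [-0.033, 0, -0.11, 0, 0, 0, 10]]

```text
time_s: 12.78
eef_pos: [495.2, 58.3, 104.1]
eef_rot: [-0.429, 3.112, 0.001]
force: [4.1, 5.3, -7.1]
grip_width: 0.182
grasp_force: 40.4
```

```bash
python3 - <<'E'
from workcell import robot
import cv2,numpy as np
b=robot.read_camera("scene")["img"][200:320,225:385,::-1]
cv2.imwrite("pics/p6.png",cv2.resize(b,None,fx=4.5,fy=4.5,interpolation=2))
E
```

```text
(no output)
```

View pics/p6.png

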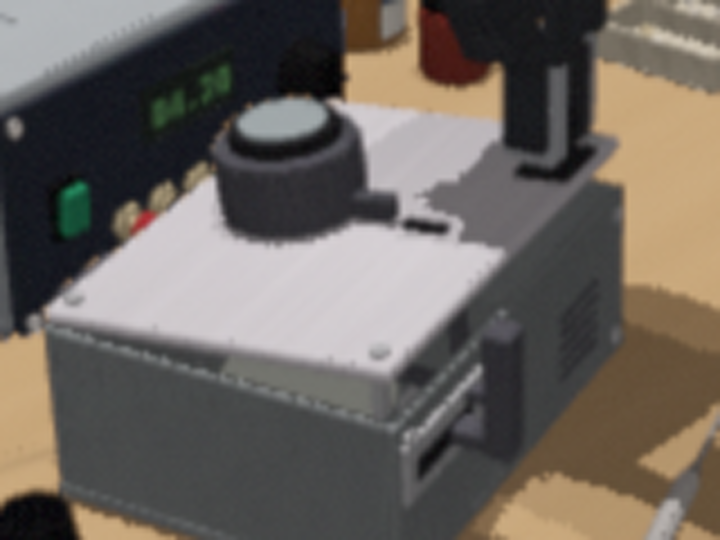

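The picture shows the cover clear of the case, with a gap under the front-left corner at about (390,390). It isn't caught, so the catch stays untouched. The next move swings the cover up to 45°.

```bash
python3 - <<'E'
from h import *
from workcell import robot
o=robot.get_obs();Q=R.from_euler('z',-PSI)
inv=lambda w:Q.apply(np.array(w)-[X0,Y0,0])
g0=inv([492.0,57.4,90.2])+[0,0,11];g=inv(o['eef_pos'])+[0,0,11];h=np.array([65,0,70])
a0=np.degrees(np.arctan2(g0[2]-70,65-g0[0]));a1=np.degrees(np.arctan2(g[2]-70,65-g[0]))
print(g0,g,a0,a1,np.hypot(g[2]-70,65-g[0]),np.hypot(g0[2]-70,65-g0[0]))
r=np.hypot(g[2]-70,65-g[0]);th0=a1-a0;print('now',th0)
for th in np.linspace(th0,45.5,15)[1:]:
    tl=max(0,(th-th0)*22/(45.5-th0));p=np.radians(a0+th)
    G=case(65-r*np.cos(p),g[1],70+r*np.sin(p));T=tgt(G,105.7,tl);T=(T[0]+11*T[1].as_matrix()[:,2],T[1])
    print(round(th,1),rel(o['eef_pos'],o['eef_rot'],T))
E
```

```text
[-51.39058742 -53.48988246 101.2       ] [-48.0951829  -53.51374406 115.09240501] 15.006079108129269 21.73776249237853 121.75321509109052 120.49982920720092
now 6.73168338424926
9.5 [-0.033, 0.0, -0.09, 0.004, 0.158, 0.001]
12.3 [-0.071, 0.0, -0.179, 0.004, 0.315, 0.001]
15.0 [-0.113, 0.0, -0.265, 0.004, 0.472, 0.001]
17.8 [-0.159, 0.0, -0.349, 0.004, 0.63, 0.001]
20.6 [-0.21, 0.0, -0.431, 0.004, 0.787, 0.001]
23.3 [-0.264, 0.0, -0.51, 0.004, 0.944, 0.001]
26.1 [-0.321, 0.0, -0.586, 0.004, 1.101, 0.001]
28.9 [-0.383, 0.0, -0.66, 0.004, 1.258, 0.001]
31.7 [-0.448, 0.0, -0.73, 0.004, 1.415, 0.001]
34.4 [-0.516, 0.0, -0.797, 0.004, 1.572, 0.001]
37.2 [-0.587, 0.0, -0.86, 0.004, 1.73, 0.001]
40.0 [-0.661, 0.001, -0.92, 0.004, 1.887, 0.001]
42.7 [-0.738, 0.001, -0.976, 0.004, 2.044, 0.001]
45.5 [-0.817, 0.001, -1.028, 0.004, 2.201, 0.001]
```

drive_tool:
  motion:
    - [[-0.033, 0, -0.09, 0, 0.16, 0, 10], [-0.071, 0, -0.18, 0, 0.32, 0, 10], [-0.113, 0, -0.265, 0, 0.47, 0, 10], [-0.16, 0, -0.35, 0, 0.63, 0, 10], [-0.21, 0, -0.43, 0, 0.79, 0, 10], [-0.264, 0, -0.51, 0, 0.94, 0, 10], [-0.264, 0, -0.51, 0, 0.94, 0, 10]]

```text
time_s: 13.7
eef_pos: [509.9, 62.4, 134.5]
eef_rot: [0.407, -2.949, 0.033]
force: [-3.7, 2.7, -3.5]
grip_width: 0.179
grasp_force: 40.2
```

drive_tool:
  motion:
    - [[-0.044, 0, -0.084, 0, 0.16, 0, 10], [-0.093, 0, -0.167, 0, 0.32, 0, 10], [-0.146, 0, -0.247, 0, 0.47, 0, 10], [-0.202, 0, -0.324, 0, 0.63, 0, 10], [-0.262, 0, -0.398, 0, 0.79, 0, 10], [-0.325, 0, -0.469, 0, 0.94, 0, 10], [-0.392, 0, -0.537, 0, 1.1, 0, 10], [-0.461, 0, -0.601, 0, 1.26, 0, 10], [-0.461, 0, -0.601, 0, 1.26, 0, 10], [-0.461, 0, -0.601, 0, 1.26, 0, 10]]

```text
time_s: 14.95
eef_pos: [541.8, 71.4, 165.6]
eef_rot: [0.377, -2.733, 0.072]
force: [-5.1, 3.0, -2.7]
grip_width: 0.179
grasp_force: 39.5
```

```bash
python3 - <<'E'
from h import *
from workcell import robot
import cv2
o=robot.get_obs();M=R.from_rotvec(o['eef_rot']).as_matrix();G=o['eef_pos']-11*M[:,2]
g=R.from_euler('z',-PSI).apply(G-[X0,Y0,0]);print(g,'theta',np.degrees(np.arctan2(g[2]-70,65-g[0]))-14.6,o['force'],o['joint_vel'].round(3))
b=robot.read_camera("scene")["img"][130:360,200:440,::-1]
cv2.imwrite("pics/p7.png",cv2.resize(b,None,fx=2.5,fy=2.5,interpolation=2))
E
```

```text
[  4.42619739 -53.48209329 175.75996379] theta 45.598164159275385 [-5.10409561  2.97651431 -2.74635115] [ 0.001 -0.     0.003 -0.001 -0.003 -0.001]
```

View pics/p7.png

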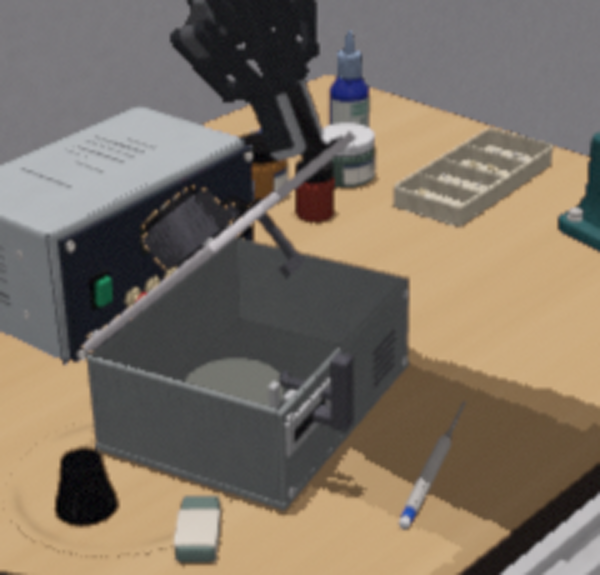

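The picture shows the cover about 45° open, edge from (85,350) to (350,135), and held at its grip. The loose things I can see in it haven't moved. I'll hand the job in.

```bash
python3 -c "
from workcell import robot
print(robot.job_done())"
```

```text
the job is handed in; nothing more can be done
None
```

The job is handed in: the collar is turned to the locked mark (within about 1° in the top view), the tug showed the cover was not caught so I left the thumb catch alone, and the gripper is holding the cover by its grip about 45° open (45.6° from the arm's pose).

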